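# Rock a stuck locating plug out of its block

## Robot

A 6-joint arm with a two-finger parallel gripper is mounted at the origin on a cart in front of the work surface, level with it; the furniture and walls round the work are solid. World frame = base frame: x ahead of the robot, y to its left, z up, the work surface at z = 0. Lengths are in m, angles in rad, forces in N, time in s.
With the tool pointing down it reaches from about 0.3 to 1 m from the base axis. Payload 5.1 kg.
Tool frame: the origin (TCP) lies midway between the tips of the shut fingers; the grasp point (between the pads) lies 19 mm behind it (r.grasp_offset is the distance from the TCP to the grasp point, in m); z points along the fingers, y is the line along which they close (so a half turn about z gives the same grasp; the last joint's range is limited). The gripper opens to 95 mm and grips with 3 to 60 N. Pads are 20 mm wide; open, the fingers measure 119 mm over their backs; the gripper's body (75 mm by 180 mm) begins 59 mm behind the grasp point.
Start: joints at [1.252, 0.124, 1.65, -0, 1.367, -0.083], TCP at [0.152, 0.632, 0.215] pointing down, gripper open.
Joint ranges: [-2.61, 2.61], [-1.02, 2.33], [0.03, 2.71], [-1.35, 4.49], [0.32, 2.68], [-2.91, 2.91]. Speed limits (rad/s): [2.57, 2.57, 3.14, 3.14, 3.14, 3.14].

## Interface

Orientations are given as a unit quaternion [x, y, z, w].
In Python, from rig import sensors, get_image, workorder, r gives the robot as it stands. The module is installed in compiled form; this text tells all that it offers.
- The arm moves only by the tool drive_tool, never from a script. Its argument "plan" is a list of rows, each a list of 5 numbers: the shift along the tool's x, y, z scaled (see below), then the turn about the tool's z scaled (see below), then the opening, from 0 (shut) to 1 (fully open). In form: [[x, y, z, turn, fingers], ...]. A call has exactly 8 rows; each row shifts and turns the commanded pose from where the row before left it, along the tool's axes as they then stand; what a row does not reach is not made up. The controller multiplies each number of a shift by 40 mm and each number of a turn by 0.15 rad. A row lasts 1/8 s, in which the tool goes at most 62.5 mm and 10.7 degrees, less where a joint would pass 70% of its speed; a pose out of reach is approached as far as the arm can. A call with a number of a shift or a turn outside -1 to 1 is refused whole. A call with a gripper value outside its range is refused whole. The fingers move at their own pace and stop on an object; the grip force is fixed at half the most. Time passes only in rows, so rows that do not move let the fingers close, or fill a call up. It gives the time, the measured TCP pose, the force, the opening and the grip force at its end, in the units of the state.
- sensors.sense(): the state, without advancing time (a new reading comes with each control period).
- get_image(name): name is "side" or "top" or "wrist"; returns a dict with "color" (400x640x3 uint8, red, green, blue), "K" (3x3 intrinsics, pixels), "rvec" (rotation vector, rad) and "tvec" (3), from world to camera coordinates, as OpenCV has them. Camera axes: x right, y down, z forward; pixel columns grow to the right and rows downward; lengths in m; the calibration is good to about 2 mm. A picture is of the moment at which its call begins. There is no depth.
- workorder.close_job(): hands the job in; it is judged then, once.
The state is a dict: "time_s": time; "joints": joint angles; "joint_velocities": joint speeds; "effort": joint torques, N m; "eef_pos": TCP position; "eef_rot": TCP orientation; "contact_force": force on the tool from outside, world axes, zero at the start; "ft_torque": the same for the moment, N m; "opening": finger opening in m; "gripper_force": force on a finger pad.
Only numpy, scipy, OpenCV 4.12 (cv2) and the standard library are available. Lean on these libraries where they do the work, as an engineer would, in place of code of your own. Each camera call takes 0.05 s, during which the arm holds its last target. There are 200 camera calls.

## Task

The flat-headed locating plug is wedged tight in its clamping block and will not come out by a straight pull. Rock it over to one side and then to the other until both brass shoes are pushed back, then pull it up out of the block and put it in the open blue steel box that stands on the bench beside the two blocks (not in the lidded case at the back). Leave the round-headed plug in its own block.

Things in the scene. Friction and masses are not known exactly. Their poses are not given: they have to be found in the camera images.
- flat_plug_head (a point): Centre of the stuck steel plug's head (plug loose, 0.16 kg, 102 mm long): a rectangular block 16 mm thick in x, 26 mm wide in y, 40 mm high, a dark dot on each x face. Grip here, closing along x; it can turn a little between the pads. z up the plug, x and y as its block's. Underside of the foot 82 mm below. Between: a neck, 10 mm in y, 14 mm in x.
- flat_plug_foot (a point): Centre of that plug's round-bottomed foot (20 mm long in x, 20 mm wide in y), 72 mm below the head's centre, 10 mm above the plug's underside; 20 mm above the bench when seated. The plug rocks about the line along x through this point, towards +y or -y, not towards x.
- flat_block: Its grey clamping block, fixed, 74 mm in x, 130 mm in y; origin at the centre of the underside, z up. Two brass shoes slide along y on it (tops 50 mm up) and close over the foot's shoulders: a straight pull lifts it only 3 mm. Rocking pushes a shoe back; each must go back about 5 mm, by a tilt of about 15 degrees (head 19 mm aside) to its side; it jams at about 20.
- flat_shoe_left (a joint): Brass shoe on the +y side of flat_block: 0 = closed on the plug's neck, 0.009 m = fully back (towards the block's +y). It slides stiffly (about 8 N) and stays where it is pushed.
- flat_shoe_right (a joint): The like shoe on the -y side; grows towards the block's -y, 0 to 0.009 m, same stiffness.
- round_plug_head (a point): Centre of the head of the other plug, to be left alone: the same plug and block, but with a round head, 26 mm in diameter and 40 mm high.
- box: Open blue sheet-steel box beside the blocks (loose, 0.6 kg), 110 mm in x, 150 mm in y, 65 mm high with a 6 mm rolled rim; origin at the centre of its underside, z up, a paper label card on its -x face. Walls and floor 3 mm thick, no lid; inside 104 x 144 mm.
There are look-alikes about, which are no part of the job. Leave any purple look-alike of the part that bears flat_plug_head alone.

How it is judged:
By the outcome, as a careful person would: the job done as asked, in the order asked, and still so for the second after the job is handed in, with the robot touching nothing.
It also fails if it takes over 45 s, if anything falls off the work surface, if the arm or the gripper's body presses on something with over 40 N, if the wrist force passes 120 N, or if a joint passes its speed limit or range.

## Working session

There is one attempt and no reset: what is moved stays moved. The work goes in short steps, Python scripts to look and compute and a tool call to move; the robot and the scene stay as the last step left them, time stands still between calls to the robot, and variables do not carry over. Pictures are saved under pics/ and viewed, at most 11 in all, crops included, and the job is handed in when it is done.

Besides the shell and the picture viewer there is one more tool, called by a JSON object that holds its "name" and its "arguments". drive_tool: Moves the arm, as the interface text tells. Its arguments: {"type":"object","properties":{"plan":{"type":"array","items":{"type":"array","items":{"type":"number","minimum":-1,"maximum":1}}}},"required":["plan"]}

```bash
mkdir -p pics
cat > h.py <<'E'
import numpy as np, cv2
from rig import sensors, get_image, workorder, r
from scipy.spatial.transform import Rotation as R
def ray(im,u,v):
    M=cv2.Rodrigues(np.array(im["rvec"],float))[0]; t=np.array(im["tvec"],float).ravel()
    d=M.T@np.linalg.inv(np.array(im["K"]))@np.array([u,v,1.]); return -M.T@t,d
def onz(im,u,v,z):
    c,d=ray(im,u,v); return c+d*(z-c[2])/d[2]
def proj(im,p):
    return cv2.projectPoints(np.array(p,float).reshape(-1,3),np.array(im["rvec"],float),np.array(im["tvec"],float),np.array(im["K"],float),None)[0].reshape(-1,2)
def save(n,a): cv2.imwrite("pics/"+n,cv2.cvtColor(a,cv2.COLOR_RGB2BGR))
E
python3 - <<'E'
from h import *
import pickle
D={n:get_image(n) for n in("top","side","wrist")}
pickle.dump(D,open("d0.pkl","wb"))
for n in D: print(n,ray(D[n],320,200))
save("top0.png",D["top"]["color"]);save("side0.png",D["side"]["color"])
s=sensors.sense();print(s["time_s"],s["eef_pos"],s["eef_rot"],s["contact_force"]); print(r.grasp_offset)
E
```

```text
top (array([ 0.3895806 , -0.09022523,  1.07004634]), array([ 0.11870627, -0.02335292, -0.99276438]))
side (array([0.16841576, 0.53758437, 0.52947415]), array([ 0.42628322, -0.75221285, -0.50249954]))
wrist (array([0.08432237, 0.64779334, 0.38476361]), array([ 0.23477432, -0.06022116, -0.97018709]))
0.15 [0.15173855 0.63156042 0.21368361] [ 1.17603251e-01  9.93060361e-01 -7.58780124e-04 -1.38219703e-04] [ 0.33263509 -1.20711114 -1.54498125]
0.0188
```

View pics/top0.png

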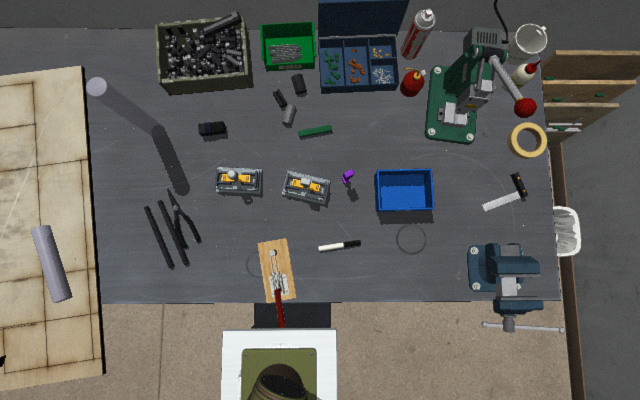

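View pics/side0.png

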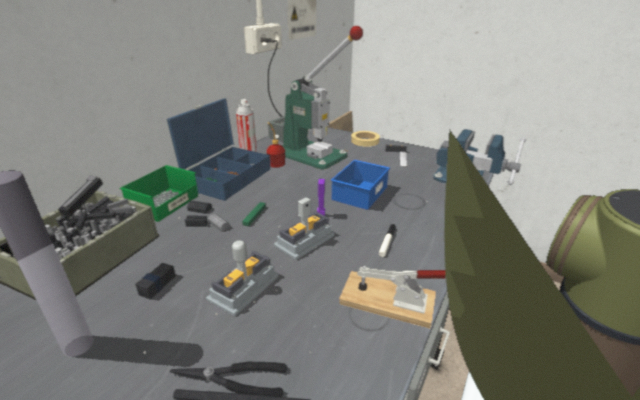

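The top view shows two blocks: one at (239,180) with a round head, and one at (306,186) with a rectangular head. The purple look-alike is at (347,177). The open blue box is at (405,190), and the lidded blue case is at the back, at (358,60). I'll confirm with one enlarged crop.

Run:
```python
from h import *
import pickle
D=pickle.load(open("d0.pkl","rb"))
t=D["top"]["color"][160:215,205:365]; s=D["side"]["color"][170:320,195:400]
a=cv2.resize(t,(800,275),interpolation=cv2.INTER_CUBIC); b=cv2.resize(s,(444,325),interpolation=cv2.INTER_CUBIC)
c=np.zeros((600,800,3),np.uint8); c[:275]=a; c[275:,:444]=b; save("crop0.png",c)
T=D["top"]; hsv=cv2.cvtColor(T["color"],cv2.COLOR_RGB2HSV)
m=cv2.inRange(hsv,(12,120,120),(35,255,255)); n,l,st,ce=cv2.connectedComponentsWithStats(m)
for i in range(1,n):
  if st[i,4]>8 and 200<ce[i][0]<360 and 160<ce[i][1]<215: print("brass",st[i],ce[i],onz(T,*ce[i],.05))
m=cv2.inRange(hsv,(105,150,60),(125,255,255)); cs=cv2.findContours(m,0,2)[0]
for k in cs:
  if cv2.contourArea(k)>500: 
    q=cv2.minAreaRect(k);print("blue",q); print([onz(T,*p,.065).round(3) for p in cv2.boxPoints(q)])
```

```text
brass [222 174  12   8  56] [225.85714286 177.875     ] [0.57481363 0.15013252 0.05      ]
brass [238 175  12   8  79] [243.78481013 177.88607595] [0.57472748 0.09995868 0.05      ]
brass [292 179  12   9  69] [296.63768116 183.05797101] [ 0.55977327 -0.04863422  0.05      ]
brass [308 183  12   9  70] [314.22857143 186.62857143] [ 0.54951332 -0.09815689  0.05      ]
blue ((403.9999694824219, 189.49998474121094), (57.99999237060547, 40.99999237060547), -0.0)
[array([ 0.482, -0.266,  0.065]), array([ 0.597, -0.269,  0.065]), array([ 0.597, -0.432,  0.065]), array([ 0.481, -0.427,  0.065])]
```

View pics/crop0.png

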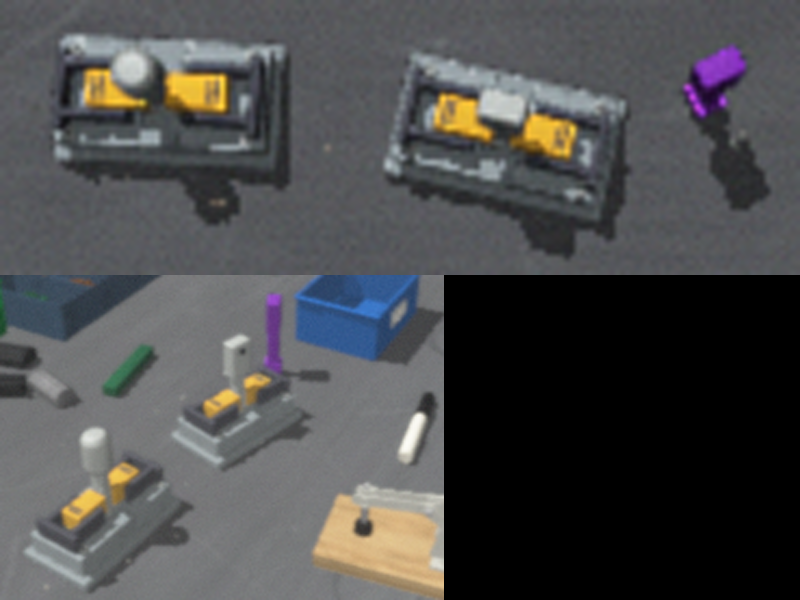

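The crop confirms it: the rectangular-headed plug is in the right-hand block, with its head at top pixel (305.4,181). The round head on the left and the free-standing purple plug at (348,175) are not part of the job.

Run:
```python
from h import *
import pickle
D=pickle.load(open("d0.pkl","rb")); T=D["top"];S=D["side"]
print("head top",onz(T,305.4,181.2,.112),"block edges")
for p in[(410,52),(625,100),(605,220),(388,170)]: print(onz(T,205+p[0]/5,160+p[1]/5,.01))
# side head centre crop (237,357)
f=205/444; u,v=195+237*f,170+(357-275)*f
print("head side",onz(S,u,v,.092))
print("purple",onz(T,349,173,.11),onz(T,344,181,0))
print("post",onz(T,155,130,0),onz(T,97,87,.3))
for z in(0,.065): print("box side check",proj(S,[.54,-.348,z]))
s=sensors.sense();p=s["eef_pos"];Rt=R.from_quat(s["eef_rot"])
q=np.array([.555,-.073,.2]);print("shift tool",Rt.inv().apply(q-p))
a=np.radians(-11.8);print("turned: ",(R.from_matrix(np.array([[-np.sin(a)*-1,np.cos(a),0],[0,0,0],[0,0,0]]).T*0+np.eye(3))).as_matrix()[0])
```

```text
head top [ 0.5543839  -0.07433269  0.112     ] block edges
[ 0.60419347 -0.01857824  0.01      ]
[ 0.57541054 -0.14484414  0.01      ]
[ 0.5045663  -0.13256703  0.01      ]
[ 0.53419994 -0.00625726  0.01      ]
head side [ 0.55202219 -0.06926515  0.092     ]
purple [ 0.576777   -0.19062931  0.11      ] [ 0.57410419 -0.18689304  0.        ]
post [0.72937812 0.37672715 0.        ] [0.73065028 0.37615196 0.3       ]
box side check [[359.24220869 193.01605204]]
box side check [[360.66024356 172.78940801]]
shift tool [-0.55667544 -0.59085825  0.01453981]
turned:  [1. 0. 0.]
```

{"name": "drive_tool", "arguments": {"plan": [[-0.5,-0.5,0,0,1],[-0.8,-0.85,0,0,1],[-0.9,-0.95,0,0,1],[-0.9,-0.95,0,0,1],[-0.9,-0.95,0,0,1],[-0.9,-0.95,0,0,1],[-0.9,-0.95,0,0,1],[-0.9,-0.95,0,0,1]]}}

```text
time_s: 1.15
eef_pos: [0.347, 0.2936, 0.2145]
eef_rot: [0.117, 0.993, 0.0, 0.0]
contact_force: [-0.2, -0.3, -0.2]
opening: 0.095
gripper_force: 0.0
```

{"name": "drive_tool", "arguments": {"plan": [[-0.9,-0.95,0,0,1],[-0.9,-0.95,0,0,1],[-0.9,-0.95,0,0,1],[-0.9,-0.95,0,0,1],[-0.9,-0.95,0,0,1],[-0.9,-0.95,0,0,1],[-0.9,-0.95,0,0,1],[-0.6,-0.65,0,0,1]]}}

```text
time_s: 2.15
eef_pos: [0.5473, -0.0553, 0.2142]
eef_rot: [0.118, 0.993, 0.0, -0.0]
contact_force: [0.6, -0.0, -0.5]
opening: 0.0951
gripper_force: 0.0
```

{"name": "drive_tool", "arguments": {"plan": [[0,0,0,1,1],[0,0,0,1,1],[0,0,0,1,1],[0,0,0,1,1],[0,0,0,1,1],[0,0,0,1,1],[0,0,0,1,1],[0,0,0,1,1]]}}

```text
time_s: 3.15
eef_pos: [0.5464, -0.0532, 0.2142]
eef_rot: [0.66, 0.752, -0.0, -0.0]
contact_force: [-0.4, 0.4, -0.4]
opening: 0.0952
gripper_force: 0.0
```

{"name": "drive_tool", "arguments": {"plan": [[0,0,0,1,1],[0,0,0,1,1],[0,0,0,0.35,1],[0,0,0,0,1],[0,0,0,0,1],[0,0,0,0,1],[0,0,0,0,1],[0,0,0,0,1]]}}

```text
time_s: 4.15
eef_pos: [0.5467, -0.0532, 0.2147]
eef_rot: [0.78, 0.626, -0.0, -0.0]
contact_force: [0.3, 0.5, 0.1]
opening: 0.0951
gripper_force: 0.0
```

```bash
cat > st.py <<'E'
from h import *
s=sensors.sense();p=s["eef_pos"];Rt=R.from_quat(s["eef_rot"]);print(s["time_s"],p,Rt.as_matrix().round(3).tolist(),"F",s["contact_force"],"op",s["opening"],s["gripper_force"])
E
python3 - <<'E'
from st import *
W=get_image("wrist");save("w1.png",W["color"])
print("shift tool to head",Rt.inv().apply(np.array([.554,-.074,.073])-p), "exp px",proj(W,[[.554,-.074,.112],[.554,-.074,.092]]))
import pickle;pickle.dump(W,open("w1.pkl","wb"))
E
```

```text
4.15 [ 0.54671903 -0.05321382  0.21467034] [[0.216, 0.976, -0.0], [0.976, -0.216, -0.0], [-0.0, -0.0, -1.0]] F [0.27816708 0.47860161 0.11446995] op 0.0950806061074334 0.0
shift tool to head [-0.01872254  0.01159757  0.14167049] exp px [[335.61027954 222.03644881]
 [334.66861706 215.01778454]]
```

View pics/w1.png

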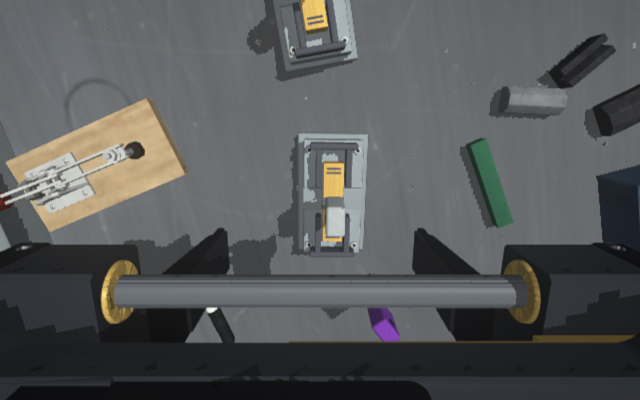

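The wrist view shows the rectangular head at (336,219), with its block aligned to the image. That agrees with the estimate. Descending now.

{"name": "drive_tool", "arguments": {"plan": [[-0.47,0.29,0,0,1],[0,0,0.6,0,1],[0,0,0.8,0,1],[0,0,0.8,0,1],[0,0,0.8,0,1],[0,0,0.54,0,1],[0,0,0,0,1],[0,0,0,0,1]]}}

```text
time_s: 5.2
eef_pos: [0.5549, -0.0748, 0.0741]
eef_rot: [0.78, 0.626, 0.0, 0.001]
contact_force: [0.2, 0.7, -0.2]
opening: 0.0946
gripper_force: 0.0
```

{"name": "drive_tool", "arguments": {"plan": [[0,0,0,0,0],[0,0,0,0,0],[0,0,0,0,0],[0,0,0,0,0],[0,0,0,0,0],[0,0,0,0,0],[0,0,0,0,0],[0,0,0,0,0]]}}

```text
time_s: 6.2
eef_pos: [0.554, -0.0741, 0.073]
eef_rot: [0.78, 0.626, -0.0, -0.0]
contact_force: [0.2, -0.6, 0.2]
opening: 0.0205
gripper_force: 0.0
```

Run:
```python
from st import *
S=get_image("side");W=get_image("wrist")
c=np.zeros((500,800,3),np.uint8);c[:300,:400]=cv2.resize(S["color"][170:290,250:410],(400,300));c[:250,400:]=cv2.resize(W["color"],(400,250))
save("g1.png",c)
```

```text
6.2 [ 0.55397791 -0.07405348  0.07303079] [[0.216, 0.976, -0.0], [0.976, -0.216, 0.0], [0.0, -0.0, -1.0]] F [ 0.16462719 -0.60535354  0.22600049] op 0.02048544115815267 0.0
```

View pics/g1.png

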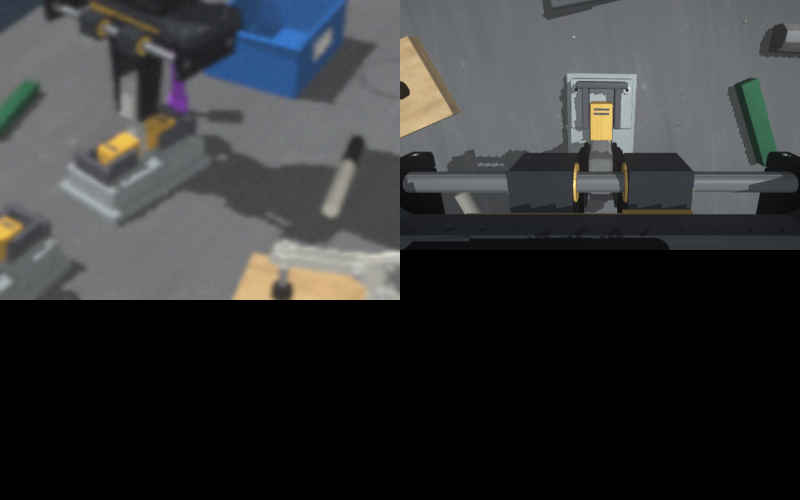

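The fingers are on either side of the head and still closing. I'll finish the grip, then rock towards +y (tool +x) along an arc.

{"name": "drive_tool", "arguments": {"plan": [[0,0,0,0,0],[0,0,0,0,0],[0,0,0,0,0],[0,0,0,0,0],[0,0,0,0,0],[0,0,0,0,0],[0.1,0,0.003,0,0],[0,0,0,0,0]]}}

```text
time_s: 7.3
eef_pos: [0.5545, -0.0721, 0.0731]
eef_rot: [0.779, 0.627, -0.002, 0.001]
contact_force: [-1.6, -6.6, 0.9]
opening: 0.0158
gripper_force: 30.0
```

{"name": "drive_tool", "arguments": {"plan": [[0.1,0,0.008,0,0],[0,0,0,0,0],[0.1,0,0.015,0,0],[0,0,0,0,0],[0.1,0,0.02,0,0],[0,0,0,0,0],[0.125,0,0.034,0,0],[0,0,0,0,0]]}}

```text
time_s: 8.3
eef_pos: [0.5586, -0.0559, 0.0712]
eef_rot: [0.779, 0.627, -0.002, 0.002]
contact_force: [-3.9, -7.4, 5.4]
opening: 0.0156
gripper_force: 30.0
```

Run:
```python
from st import *
d=p-np.array([.554,-.0741,.073]);print("tool shift",Rt.inv().apply(d)*1000)
print(Rt.inv().apply(s["contact_force"]),s["ft_torque"])
W=get_image("wrist");S=get_image("side")
c=np.zeros((300,800,3),np.uint8);c[:,:400]=cv2.resize(S["color"][190:280,260:380],(400,300));c[:,400:]=cv2.resize(W["color"][100:280,200:440],(400,300))
save("g2.png",c)
```

```text
8.3 [ 0.55862781 -0.05590486  0.0712093 ] [[0.215, 0.977, -0.0], [0.977, -0.215, -0.005], [-0.005, 0.001, -1.0]] F [-3.89419709 -7.35417855  5.38571669] op 0.015578820476026562 30.000408589839935
tool shift [18.77374959  0.61096093  1.69100184]
[-8.04752819 -2.22000985 -5.34448347] [-1.69937985  0.83245542  0.00420199]
```

View pics/g2.png

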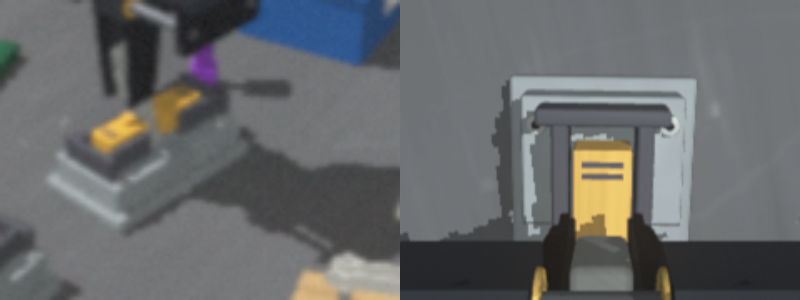

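The head has moved 18.8 mm and the near shoe is moving back. I'll push a little further, then swing to the other side.

{"name": "drive_tool", "arguments": {"plan": [[0.08,0,0.02,0,0],[0,0,0,0,0],[-0.15,0,-0.04,0,0],[-0.15,0,-0.03,0,0],[-0.15,0,-0.02,0,0],[-0.155,0,-0.01,0,0],[0,0,0,0,0],[0,0,0,0,0]]}}

```text
time_s: 9.4
eef_pos: [0.5546, -0.0723, 0.0732]
eef_rot: [0.78, 0.626, 0.002, -0.001]
contact_force: [1.9, 5.6, 0.8]
opening: 0.0159
gripper_force: 30.0
```

Run:
```python
from st import *
d=p-np.array([.554,-.0741,.073]);print("tool shift",Rt.inv().apply(d)*1000,Rt.inv().apply(s["contact_force"]))
```

```text
9.4 [ 0.55458481 -0.07227126  0.07323436] [[0.217, 0.976, 0.002], [0.976, -0.217, 0.004], [0.004, 0.001, -1.0]] F [1.94006845 5.5776005  0.801314  ] op 0.015865118397502542 30.000067055225372
tool shift [ 1.91302088  0.17477893 -0.22590245] [ 5.86891752  0.68581596 -0.77528105]
```

{"name": "drive_tool", "arguments": {"plan": [[-0.1,0,0.003,0,0],[-0.1,0,0.008,0,0],[-0.1,0,0.015,0,0],[-0.1,0,0.02,0,0],[-0.1,0,0.025,0,0],[-0.05,0,0.015,0,0],[0,0,0,0,0],[0,0,0,0,0]]}}

```text
time_s: 10.4
eef_pos: [0.5503, -0.093, 0.0705]
eef_rot: [0.78, 0.626, 0.003, -0.001]
contact_force: [1.5, 8.0, 2.8]
opening: 0.0156
gripper_force: 30.0
```

Run:
```python
from st import *
d=p-np.array([.554,-.0741,.073]);print("tool shift",Rt.inv().apply(d)*1000,Rt.inv().apply(s["contact_force"]))
W=get_image("wrist");S=get_image("side");T=get_image("top")
import pickle;pickle.dump((W,S,T),open("w2.pkl","wb"))
c=np.zeros((600,800,3),np.uint8);c[:300,:400]=cv2.resize(S["color"][190:280,260:380],(400,300));c[:300,400:]=cv2.resize(W["color"][100:280,200:440],(400,300))
c[300:,:400]=cv2.resize(T["color"][160:220,265:345],(400,300))
save("g3.png",c)
```

```text
10.4 [ 0.55028156 -0.09295064  0.07045474] [[0.217, 0.976, 0.002], [0.976, -0.217, 0.006], [0.006, 0.001, -1.0]] F [1.47048113 7.99288939 2.82548177] op 0.01562095401819706 30.00037372112274
tool shift [-19.22339206   0.45389569   2.43042622] [ 8.1384025  -0.29426078 -2.77700522]
```

View pics/g3.png

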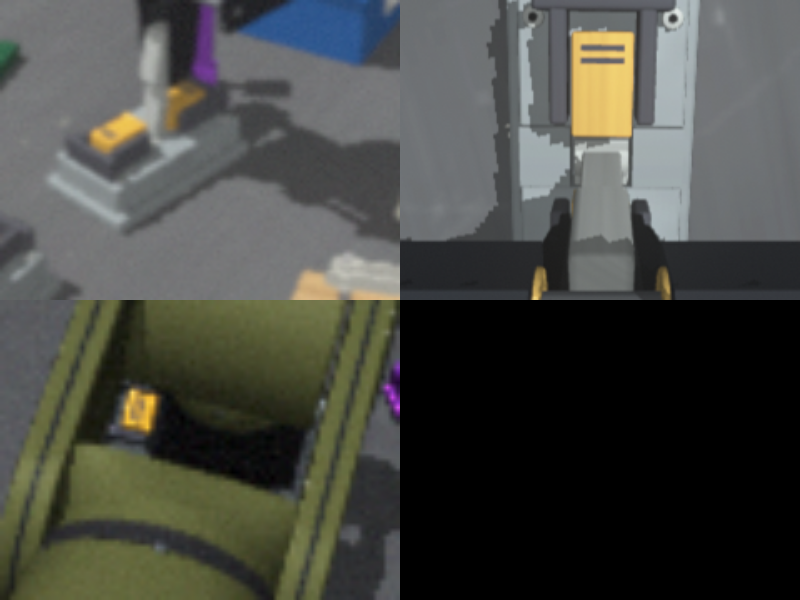

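The left-hand shoe stands well back and clear of the neck, and the plug is tilted to -y. I'll measure the left shoe against its starting position in w1.

Run:
```python
from h import *
import pickle
W1=pickle.load(open("w1.pkl","rb"));W2,S,T=pickle.load(open("w2.pkl","rb"))
def edge(im,c,lo,hi):
    hsv=cv2.cvtColor(im["color"],cv2.COLOR_RGB2HSV);m=cv2.inRange(hsv,(12,120,100),(35,255,255))[lo:hi,c-6:c+6].mean(1)>128
    i=np.where(m)[0]+lo;return i.min(),i.max()
yb=np.array([.216,.976,0])
for im,c,lo,hi in((W1,333,140,200),(W2,321,100,200)):
    a,b=edge(im,c,lo,hi); print(a,b,[float(yb@(onz(im,c,v,.05)-[.554,-.074,0])) for v in(a-.5,b+.5)])
```

```text
162 195 [0.04075629955484329, 0.00740488677024215]
119 181 [0.04568284700809036, 0.011758794003314301]
```

{"name": "drive_tool", "arguments": {"plan": [[-0.06,0,0.02,0,0],[0,0,0,0,0],[0,0,0,0,0],[0.15,0,-0.04,0,0],[0.15,0,-0.03,0,0],[0.15,0,-0.02,0,0],[0.11,0,-0.01,0,0],[0,0,0,0,0]]}}

```text
time_s: 11.55
eef_pos: [0.5532, -0.0777, 0.0729]
eef_rot: [0.779, 0.627, -0.002, 0.001]
contact_force: [-0.5, -5.2, 0.4]
opening: 0.0159
gripper_force: 30.0
```

Left shoe is about 5 mm back. Next I'll centre the plug and lift gently while watching the force.

{"name": "drive_tool", "arguments": {"plan": [[0.06,0,0,0,0],[0,0,0,0,0],[0,0,-0.06,0,0],[0,0,-0.06,0,0],[0,0,-0.06,0,0],[0,0,-0.06,0,0],[0,0,0,0,0],[0,0,0,0,0]]}}

```text
time_s: 12.55
eef_pos: [0.5528, -0.0755, 0.0812]
eef_rot: [0.779, 0.626, -0.002, 0.001]
contact_force: [-1.2, -6.5, -2.5]
opening: 0.016
gripper_force: 30.0
```

It is coming up freely. Continuing the lift.

{"name": "drive_tool", "arguments": {"plan": [[0,0,-0.15,0,0],[0,0,-0.2,0,0],[0,0,-0.3,0,0],[0,0,-0.4,0,0],[0,0,-0.5,0,0],[0,0,-0.7,0,0],[0,0,-0.8,0,0],[0,0,-0.8,0,0]]}}

```text
time_s: 13.55
eef_pos: [0.5542, -0.0734, 0.2389]
eef_rot: [0.78, 0.626, 0.001, 0.0]
contact_force: [-0.1, -0.3, -2.7]
opening: 0.016
gripper_force: 30.0
```

Run:
```python
from st import *
S=get_image("side");W=get_image("wrist");T=get_image("top")
print("TCP->box centre",Rt.inv().apply(np.array([.54,-.348,p[2]])-p))
c=np.zeros((600,800,3),np.uint8);c[:300,:400]=cv2.resize(S["color"][130:280,250:450],(400,300));c[:250,400:]=cv2.resize(W["color"],(400,250));c[300:,:400]=cv2.resize(T["color"][130:250,270:430],(400,300))
save("g4.png",c)
```

```text
13.55 [ 0.55420654 -0.07339727  0.23886423] [[0.216, 0.976, 0.001], [0.976, -0.216, 0.0], [0.0, 0.001, -1.0]] F [-0.1267768  -0.29320404 -2.69957761] op 0.015998958773436045 29.999733567237854
TCP->box centre [-2.71209785e-01  4.53181978e-02 -3.13782510e-05]
```

View pics/g4.png

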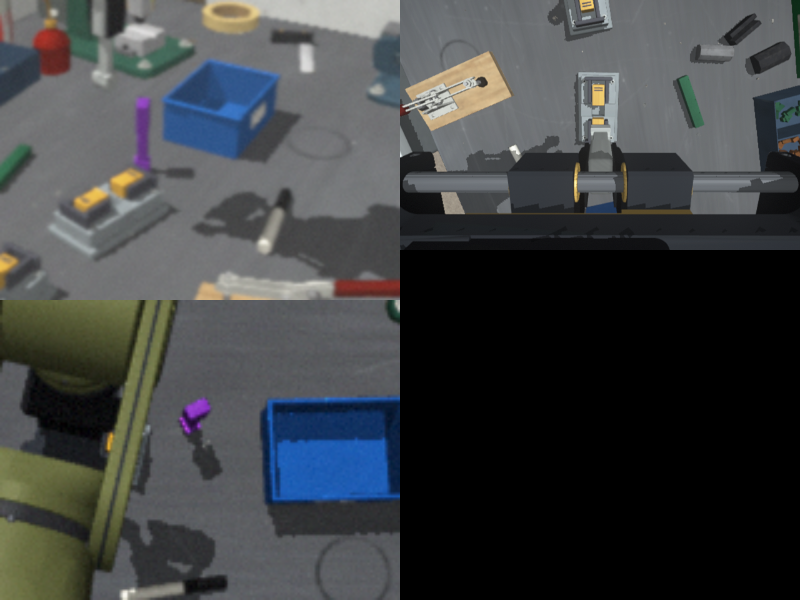

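The plug is out, hanging straight below the gripper. Both shoes are visibly back, and the box at top-crop (335,450) is clear. Carrying it to the +y end of the box, where I'll lay it down towards -y.

{"name": "drive_tool", "arguments": {"plan": [[-0.5,0.115,0,0,0],[-0.7,0.115,0,0,0],[-0.85,0.115,0,0,0],[-0.85,0.115,0,0,0],[-0.85,0.115,0,0,0],[-0.85,0.115,0,0,0],[-0.7,0.115,0,0,0],[-0.5,0.115,0,0,0]]}}

```text
time_s: 14.7
eef_pos: [0.5386, -0.3098, 0.2341]
eef_rot: [0.78, 0.626, -0.001, -0.002]
contact_force: [0.0, 0.6, -1.2]
opening: 0.0162
gripper_force: 30.0
```

{"name": "drive_tool", "arguments": {"plan": [[0,0,0,-0.5,0],[0,0,0,-0.5,0],[0,0,0,-0.45,0],[0,0,0.4,0,0],[0,0,0.6,0,0],[0,0,0.4,0,0],[0,0,0,0,0],[0,0,0,0,0]]}}

```text
time_s: 15.7
eef_pos: [0.5402, -0.3084, 0.1809]
eef_rot: [0.707, 0.707, 0.0, 0.0]
contact_force: [0.6, 0.2, -3.1]
opening: 0.0154
gripper_force: 30.0
```

Run:
```python
from st import *
S=get_image("side");W=get_image("wrist");T=get_image("top")
print("to foot place",Rt.inv().apply(np.array([.54,-.308,.067])-p))
c=np.zeros((600,800,3),np.uint8);c[:300,:400]=cv2.resize(S["color"][110:260,270:470],(400,300));c[:250,400:]=cv2.resize(W["color"],(400,250));c[300:,:400]=cv2.resize(T["color"][130:250,290:450],(400,300))
save("g5.png",c)
```

```text
15.7 [ 0.54024599 -0.30839263  0.18091084] [[0.0, 1.0, 0.001], [1.0, -0.0, -0.0], [-0.0, 0.001, -1.0]] F [ 0.61173836  0.23223548 -3.0898436 ] op 0.01541286060231597 29.99979168176651
to foot place [ 0.00044327 -0.00032232  0.11391047]
```

View pics/g5.png

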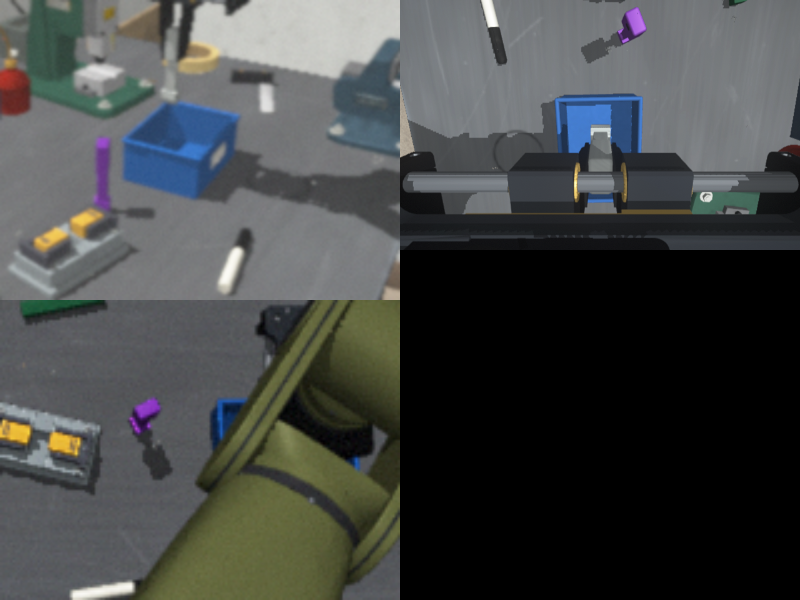

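The plug hangs upright inside the box outline, about centred in x. I'll lower it to the floor with a small preload and begin laying it over.

{"name": "drive_tool", "arguments": {"plan": [[0,0,0.5,0,0],[0,0,0.6,0,0],[0,0,0.6,0,0],[0,0,0.6,0,0],[0,0,0.4,0,0],[0,0,0.15,0,0],[0,0,0.05,0,0],[0,0,0,0,0]]}}

```text
time_s: 16.85
eef_pos: [0.5406, -0.3085, 0.0652]
eef_rot: [0.707, 0.707, 0.0, 0.001]
contact_force: [0.0, -0.3, -1.6]
opening: 0.016
gripper_force: 30.0
```

{"name": "drive_tool", "arguments": {"plan": [[-0.2,0,0.02,0,0],[-0.2,0,0.04,0,0],[-0.2,0,0.07,0,0],[0,0,0,0,0],[-0.15,0,0.07,0,0],[-0.15,0,0.08,0,0],[0,0,0,0,0],[0,0,0,0,0]]}}

```text
time_s: 17.85
eef_pos: [0.5414, -0.3477, 0.0579]
eef_rot: [0.707, 0.707, -0.001, 0.003]
contact_force: [-3.7, -1.4, 11.7]
opening: 0.0162
gripper_force: 30.0
```

Run:
```python
from st import *
S=get_image("side");W=get_image("wrist")
c=np.zeros((300,800,3),np.uint8);c[:,:400]=cv2.resize(S["color"][130:220,310:430],(400,300));c[:250,400:]=cv2.resize(W["color"][100:300,160:480],(400,250))
save("g6.png",c)
```

```text
17.85 [ 0.5413904  -0.34769314  0.05788987] [[-0.0, 1.0, 0.003], [1.0, 0.0, -0.006], [-0.006, 0.003, -1.0]] F [-3.66406292 -1.4015738  11.68050993] op 0.016213057140955455 30.002464950084686
```

View pics/g6.png

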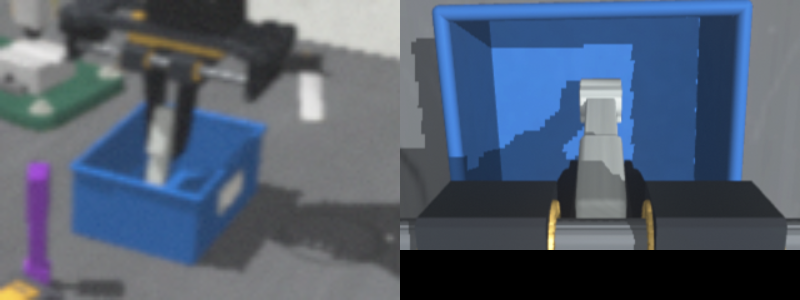

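It is laying over: the foot stays at the +y end while the head leans -y by about 27°. Continuing.

{"name": "drive_tool", "arguments": {"plan": [[-0.15,0,0.09,0,0],[-0.15,0,0.11,0,0],[-0.14,0,0.12,0,0],[-0.12,0,0.12,0,0],[-0.1,0,0.12,0,0],[-0.08,0,0.12,0,0],[0,0,0,0,0],[0,0,0,0,0]]}}

```text
time_s: 18.95
eef_pos: [0.5428, -0.3799, 0.0321]
eef_rot: [0.707, 0.707, -0.001, 0.007]
contact_force: [-1.4, -7.8, 12.1]
opening: 0.0159
gripper_force: 30.0
```

{"name": "drive_tool", "arguments": {"plan": [[0,0,0.12,0,0],[0,0,0.05,0,0],[0,0,0,0,0.3],[0,0,0,0,0.3],[0,0,0,0,0.3],[0,0,0,0,0.3],[0,0,0,0,0.3],[0,0,0,0,0.3]]}}

```text
time_s: 19.95
eef_pos: [0.5399, -0.3736, 0.0191]
eef_rot: [0.707, 0.707, -0.0, -0.0]
contact_force: [0.3, 0.6, -0.4]
opening: 0.0289
gripper_force: 0.0
```

{"name": "drive_tool", "arguments": {"plan": [[0,0,-0.3,0,0.3],[0,0,-0.6,0,0.3],[0,0,-0.9,0,0.3],[0,0,-0.9,0,0.3],[0,0,-0.9,0,0.3],[0,0,-0.9,0,0.3],[0.5,0,-0.5,0,0.3],[0,0,0,0,0.3]]}}

```text
time_s: 20.95
eef_pos: [0.5409, -0.3527, 0.2216]
eef_rot: [0.707, 0.708, 0.0, 0.002]
contact_force: [-0.2, -1.2, -0.5]
opening: 0.0287
gripper_force: 0.0
```

Run:
```python
from st import *
S=get_image("side");W=get_image("wrist");T=get_image("top")
c=np.zeros((600,800,3),np.uint8);c[:300,:400]=cv2.resize(S["color"][130:280,220:420],(400,300));c[:250,400:]=cv2.resize(W["color"],(400,250));c[300:,:400]=cv2.resize(T["color"][130:250,290:450],(400,300));c[300:,400:]=cv2.resize(T["color"][130:250,200:360],(400,300))
save("g7.png",c)
```

```text
20.95 [ 0.54085561 -0.35272014  0.22161323] [[-0.002, 1.0, 0.003], [1.0, 0.002, -0.002], [-0.002, 0.003, -1.0]] F [-0.22260675 -1.24657813 -0.53970834] op 0.028738771515587538 0.0
```

View pics/g7.png

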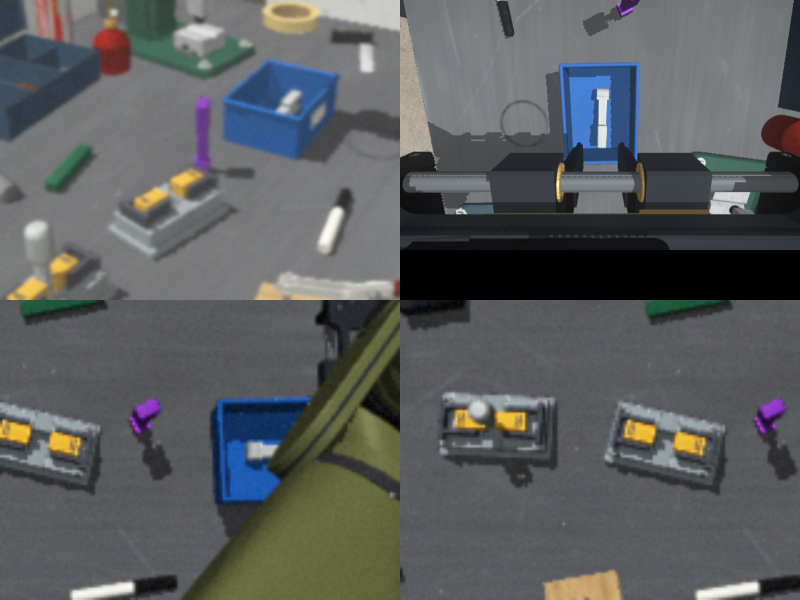

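The plug lies flat in the blue box, at about (602,118) in the wrist view. The round plug and the purple look-alike are untouched, and the gripper is clear.

```bash
python3 -c "
from rig import workorder
print(workorder.close_job())"
```

```text
the job is handed in; nothing more can be done
None
```

The flat-headed plug was rocked to both sides until it came free, pulled out and laid flat in the open blue box; the round-headed plug and the purple look-alike were left alone, and the job was handed in at about 21 s.

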